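# Index the cake turntable to its next portion

### The arm

A 7-joint arm with a two-finger parallel gripper is mounted at the origin on the work surface. World frame = base frame: x ahead of the robot, y to its left, z up, the work surface at z = 0. Lengths are in m, angles in rad, forces in N, time in s.
With the tool pointing down it reaches from about 0.425 to 0.925 m from the base axis. Payload 6.8 kg.
Tool frame: the origin (TCP) lies between the finger pads; the fingertips stand finger_overhang ahead of it and the grasp point (between the pads) lies 6 mm ahead of it (finger_overhang is the distance from the TCP to the fingertips, in m); z points along the fingers, y is the line along which they close (so a half turn about z gives the same grasp; the last joint's range is limited). The gripper opens to 85 mm and grips with 20 to 120 N. Pads are 22 mm wide; open, the fingers measure 114 mm over their backs; the gripper's body (76 mm by 85 mm) begins 54 mm behind the grasp point. The pads swing forward as they close: fully open they stand 13 mm farther back than shut.
Start: joints at [-1.35, 0.477, 0.022, 1.555, -0.011, 1.109, -0.083], TCP at [0.218, 0.639, 0.256] pointing down, gripper open.
Joint ranges: [-2.96, 2.96], [-0.34, 2.1], [-1.41, 1.46], [0.24, 2.44], [-1.37, 4.51], [0.17, 1.92], [-2.96, 2.96]. Speed limits (rad/s): [2.39, 2.39, 3.14, 3.14, 3.14, 3.14, 3.14].

### API

Orientations are given as a unit quaternion [w, x, y, z].
In Python, from station import * gives the robot as it stands.
- The arm moves only by the tool drive_tool, never from a script. Its argument "increments" is a list of rows, each an object of numbers: "claw": the finger opening in m, from 0 to 0.0854; "dx", "dy", "dz": the shift along the tool's x, y, z in m; "wx", "wy", "wz": the turn, a rotation vector about the tool's x, y, z in degrees. A call has 1 to 20 rows; each row shifts and turns the commanded pose from where the row before left it, along the tool's axes as they then stand; what a row does not reach is not made up. A row lasts 1/8 s, in which the tool goes at most 62.5 mm and 10.7 degrees, less where a joint would pass 70% of its speed; a pose out of reach is approached as far as the arm can. A call with a gripper value outside its range is refused whole. The fingers move at their own pace and stop on an object; "newtons" is the grip in N (left out, the last holds). Time passes only in rows, so rows that do not move let the fingers close. It gives the time, the measured TCP pose, the force, the opening and the grip force at its end, in the units of the state.
- get_obs(): the state, without advancing time (a new reading comes with each control period).
- read_camera(name): name is "scene" or "top" or "wrist"; returns (picture, depth): 480x640x3 uint8, red, green, blue; 480x640 float32, m along the optical axis (not along the pixel's ray), 0 where there is no reading.
- calibration(name): a dict with "intrinsics" (3x3 intrinsics, pixels), "R" (3x3) and "t" (3): a world point X has camera coordinates R X + t; the wrist camera has in their place "mount" (4x4, takes a point from camera to tool coordinates, whose origin is the TCP and whose axes are the flange's). Camera axes: x right, y down, z forward; pixel columns grow to the right and rows downward; lengths in m; the calibration is good to about 2 mm. A picture is of the moment at which its call begins: read the wrist's pose just before it. calibration takes no time and is no camera call.
- hand_in(): hands the job in; it is judged then, once.
The state is a dict: "t": time; "q": joint angles; "joint_vel": joint speeds; "joint_torque": joint torques, N m; "eef_pos": TCP position; "tool_rot": TCP orientation; "contact_force": force on the tool from outside, world axes, zero at the start; "torque": the same for the moment, N m; "gripper_width": opening from 0.0 (shut) to 1.0 (fully open); "grasp_force": force on a finger pad.
Only numpy, scipy, OpenCV 4.12 (cv2) and the standard library are available. Lean on these libraries where they do the work, as an engineer would, in place of code of your own. Each camera call takes 0.05 s, during which the arm holds its last target. There are 200 camera calls.

### The job

The dividing turntable with the practice cake is locked in one of its eight positions. With the fingertips, press the red dished knob down to free it, swing the disc one position clockwise (seen from above, an eighth of a turn and no further) and let the knob spring fully back up so that the disc is locked in the next hole. Lift nothing: the cake, the jar and the nozzle ride round undisturbed on the disc, and the other kitchen things stay where they are.

Things in the scene. Friction and masses are not known exactly. Their poses are not given: they have to be found in the camera images.
- turntable: Fixed grey round housing of the turntable, 344 mm diameter, 50 mm high; origin at the centre of its underside on the counter, z up, the disc turns about this z axis. Eight dark dots and white ticks on its rim, 45 degrees apart, mark the index positions. Its -x axis points to the position in which the knob starts; any yaw.
- turntable_centre (a point): Centre of the upper face of the turning aluminium disc (310 mm diameter, 10 mm thick, upper face 64 mm above the counter), on the turning axis.
- disc (a joint): Turn of the disc, rad, grows CLOCKWISE seen from above; about 0 at the start, locked (with about 0.013 rad of play) in a hole; holes every 0.785 rad (45 degrees), so the next hole clockwise is at 0.785. No stops between holes; light friction (about 1 N at the knob) and no spring.
- plunger (a joint): How far the red knob is pressed, m. 0: up, disc locked; 0.010 or more: pin out, disc free; 0.015: bottom. Spring: 6 N at the top, 12 N at the bottom. Let go between holes it stays at 0.010 with the disc free; on reaching a hole it jumps up unless held down, and locks (firmly within 0.004 of the top). Its round-ended pin finds a hole from about 4 mm off along the arc.
- knob_floor (a point): Centre of the floor of the red dished knob, a round cup 64 mm outside, 56 mm inside, rim 10 mm above the floor. It sits on the disc 118 mm from the turning axis and goes round with it; a red pointer on the disc edge lies outside it. Floor 87 mm above the counter when up, 72 mm when fully pressed. Press its floor with shut fingertips; push its rim sideways to turn the disc.
- cake: Rigid practice cake, 144 mm diameter, 45 mm high (rosettes 9 mm more), loose, centred on the disc; origin at the centre of its underside, 64 mm above the counter. Must stay centred and not be lifted.
- jar: Small amber jar, 36 mm diameter, 50 mm high, loose on the disc roughly opposite the knob; origin at the centre of its underside. Rides along.
- jar_spot (a point): Point of the disc's upper face, turning with it, on which the jar stands.
- nozzle: Steel piping nozzle, 28 mm diameter, 36 mm high, loose on the disc, away from the knob; origin at the centre of its underside. Rides along.
- nozzle_spot (a point): Point of the disc's upper face, turning with it, on which the nozzle stands.
- mug: Blue mug, 80 mm diameter, 90 mm high, left on the counter; leave alone. Origin at the centre of its underside.
- bowl: White bowl, 130 mm diameter, 55 mm high, right on the counter; leave alone. Origin at the centre of its underside.
- spoon: Spoon with wooden handle lying near the robot, right; leave alone.
- canister: Green canister with white cap, 90 mm diameter, 110 mm high, far left; leave alone. Origin at the centre of its underside.
- container: Clear square container with red lid, 84 mm wide, 164 mm high, far right; leave alone. Origin at the centre of its underside.
- cutter: Copper ring cutter, 64 mm diameter, 30 mm high, near left of the robot; leave alone. Origin at the centre of its underside.
There are look-alikes about, which are no part of the job. What is shaped like the cake but blue or orange is not meant.

How it is judged:
On the way, in this order (a step that is already met when the one before it is completed fails the run):
1. the knob is pressed in at the starting hole, so that the pin is out (value of joint plunger above 0.009 m and value of joint disc between -0.15 and 0.15 rad), for 0.02 s.
2. the pin has sprung up into the next hole clockwise (value of joint disc between 0.75 and 0.82 rad and value of joint plunger below 0.002 m), for 0.1 s.
At the end, for the whole second after the job is handed in: The disc stands one hole clockwise of its start (0.75 to 0.82 rad) at rest, the knob is fully up (within 2 mm), the cake is within 12 mm of the disc's centre, jar and nozzle are upright within 20 mm of their spots, nothing is lifted, and each other loose thing is within 20 mm of where it was (all of step 2 and velocity of joint disc between -0.05 and 0.05 rad/s and horizontal distance between cake and turntable_centre below 0.012 m and horizontal distance between jar and jar_spot below 0.02 m and horizontal distance between nozzle and nozzle_spot below 0.02 m and z of each of cake, jar, nozzle in the frame of turntable below 0.07 m and angle between each of cake, jar, nozzle's own z axis and vertical below 0.2 rad and distance of each of mug, bowl, spoon, canister, container, cutter from where it was at the start of the episode below 0.02 m); the robot touches nothing.
It fails at once if the disc is turned the wrong way, or well past the next hole (value of joint disc above 1 rad or value of joint disc below -0.2 rad).
It fails at once if the cake, jar or nozzle is lifted, tipped or shoved on the disc (not (horizontal distance between cake and turntable_centre below 0.012 m and horizontal distance between jar and jar_spot below 0.02 m and horizontal distance between nozzle and nozzle_spot below 0.02 m and z of each of cake, jar, nozzle in the frame of turntable below 0.07 m and angle between each of cake, jar, nozzle's own z axis and vertical below 0.2 rad)).
It fails at once if another thing on the counter is moved or lifted (not (distance of each of mug, bowl, spoon, canister, container, cutter from where it was at the start of the episode below 0.02 m)).
It also fails if it takes over 45 s, if anything falls off the work surface, if the arm or the gripper's body presses on something with over 40 N, if the wrist force passes 120 N, or if a joint passes its speed limit or range.

## Working session

There is one attempt and no reset: what is moved stays moved. The work goes in short steps, Python scripts to look and compute and a tool call to move; the robot and the scene stay as the last step left them, time stands still between calls to the robot, and variables do not carry over. Pictures are saved under pics/ and viewed, at most 10 in all, crops included, and the job is handed in when it is done.

Besides the shell and the picture viewer there is one more tool, called after "Emit:" as name(argument=value, ...) on one line, values as JSON. drive_tool: Moves the arm, as the interface text tells. Its arguments: {"type":"object","properties":{"increments":{"type":"array","items":{"type":"object","properties":{"claw":{"type":"number"},"dx":{"type":"number"},"dy":{"type":"number"},"dz":{"type":"number"},"wx":{"type":"number"},"wy":{"type":"number"},"wz":{"type":"number"}}}},"newtons":{"type":"number"}},"required":["increments"]}

```bash
mkdir -p pics
python3 - <<'E'
from station import *
import cv2,numpy as np
o=get_obs();print({k:np.round(v,3) for k,v in o.items()})
for n in("top","scene"):
    p,d=read_camera(n);cv2.imwrite(f"pics/{n}0.png",p[:,:,::-1]);np.save(f"{n}0.npy",d);c=calibration(n);print(n,c)
print(calibration("wrist"))
import station;print([x for x in dir(station) if 'over' in x], globals().get('finger_overhang'))
E
```

```text
{'t': np.float64(0.0), 'q': array([-1.35 ,  0.478,  0.022,  1.556, -0.011,  1.109, -0.083]), 'joint_vel': array([ 0.003, -0.001, -0.003, -0.   , -0.001,  0.003, -0.   ]), 'joint_torque': array([ 0.0000e+00, -5.9646e+01,  1.6070e+00, -2.8120e+01,  1.2000e-02,
        9.0000e-03, -0.0000e+00]), 'eef_pos': array([0.218, 0.638, 0.255]), 'tool_rot': array([-0.   ,  0.164,  0.987, -0.001]), 'contact_force': array([-0.313,  0.257,  0.139]), 'torque': array([-0.011,  0.04 ,  0.048]), 'grasp_force': np.float64(0.0), 'gripper_width': np.float64(0.998)}
top {'intrinsics': array([[574.59907446,   0.        , 313.7313183 ],
       [  0.        , 574.59907446, 232.53001949],
       [  0.        ,   0.        ,   1.        ]]), 'R': array([[-0.01339534, -0.99990974, -0.00104232],
       [-0.98748009,  0.01339266, -0.15717414],
       [ 0.15717391, -0.00107613, -0.98757035]]), 't': array([-0.00322705,  0.46638216,  1.65516947])}
scene {'intrinsics': array([[435.44250361,   0.        , 318.08558327],
       [  0.        , 435.44250361, 239.22878233],
       [  0.        ,   0.        ,   1.        ]]), 'R': array([[-0.63382136,  0.77345756,  0.00582149],
       [ 0.42825298,  0.3571859 , -0.83007085],
       [-0.64410393, -0.52362356, -0.55762756]]), 't': array([ 0.29550744, -0.11309199,  1.41389431])}
{'intrinsics': array([[362.33701449,   0.        , 324.30463495],
       [  0.        , 362.33701449, 235.55921593],
       [  0.        ,   0.        ,   1.        ]]), 'mount': array([[-2.00005444e-04, -9.55710886e-01, -2.94307090e-01,
         7.50868891e-02],
       [ 9.99999950e-01, -1.19269319e-04, -2.92274465e-04,
         1.26367626e-03],
       [ 2.44228081e-04, -2.94307133e-01,  9.55710862e-01,
        -1.17201803e-01],
       [ 0.00000000e+00,  0.00000000e+00,  0.00000000e+00,
         1.00000000e+00]])}
['finger_overhang'] 0.025
```

View pics/top0.png

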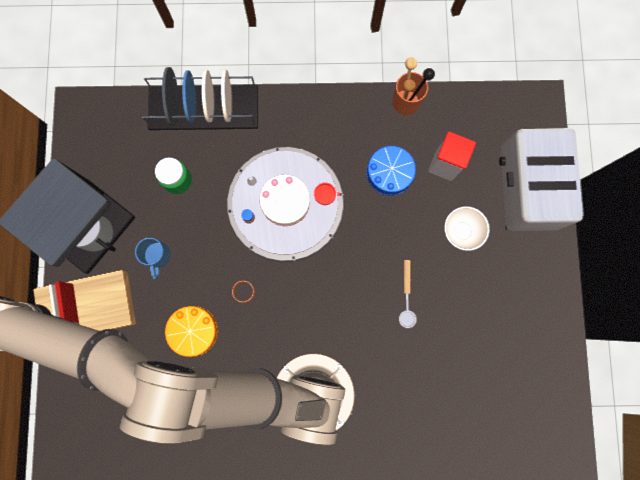

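View pics/scene0.png

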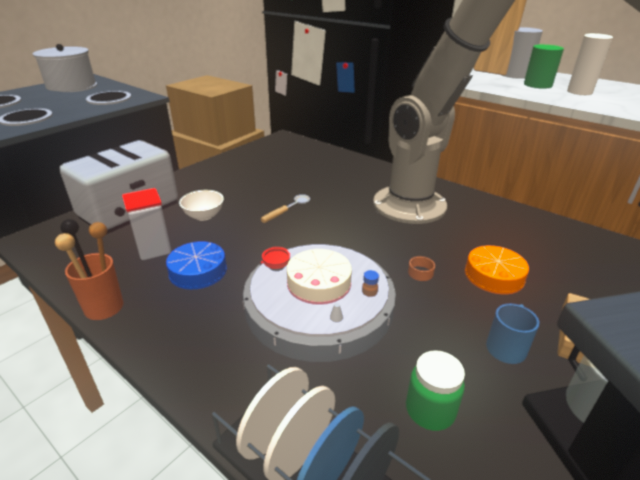

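The top view shows the turntable at (286,203). Three discs could be the cake: white with rosettes at (285,200), blue at (391,170) and orange at (190,331). The white one on the turntable fits the description. The red dished knob is at (325,194), the jar at (247,215) and the nozzle at (252,181). I'll measure them and enlarge that area to confirm.

```bash
cat > h.py <<'E'
from station import *
import cv2,numpy as np
def ray(n,u,v,z):
    c=calibration(n);K,R,t=c["intrinsics"],c["R"],c["t"]
    C=-R.T@t;d=R.T@np.linalg.inv(K)@np.array([u,v,1.]);return C+d*(z-C[2])/d[2]
def redmask(p):
    h=cv2.cvtColor(p,cv2.COLOR_RGB2HSV);return (((h[...,0]<6)|(h[...,0]>174))&(h[...,1]>170)&(h[...,2]>80)).astype(np.uint8)
def cloud(n,d):
    c=calibration(n);K,R,t=c["intrinsics"],c["R"],c["t"];v,u=np.mgrid[:480,:640]
    P=np.stack([(u-K[0,2])/K[0,0]*d,(v-K[1,2])/K[1,1]*d,d],-1);return (P-t)@R
E
python3 - <<'E'
from h import *
p=cv2.imread("pics/top0.png")[:,:,::-1].copy();d=np.load("top0.npy")
m=redmask(p);m[:, :305]=0;m[:,350:]=0;m[:150]=0;m[240:]=0
n,l,s,c=cv2.connectedComponentsWithStats(m);print(s[1:],c[1:])
i=1+np.argmax(s[1:,4])
ct=cv2.findContours((l==i).astype(np.uint8),0,2)[0][0];(u,v),r=cv2.minEnclosingCircle(ct);print(u,v,r)
print("knob",ray("top",u,v,.095),ray("top",*c[i],.095), "px r", r)
P=cloud("top",d);z=P[...,2];roi=np.zeros_like(z,bool);roi[135:275,215:355]=1
k=(l==i)&(d>0);print("knob z pct",np.percentile(z[k],[5,50,95]),P[k][z[k]>.092].mean(0))
h=roi&(z>.04)&(z<.075);hh=h.astype(np.uint8)
ct=max(cv2.findContours(hh,0,2)[0],key=cv2.contourArea);e=cv2.fitEllipse(ct);print(e,"housing",ray("top",*e[0],.05))
ck=roi&(z>.1)&(z<.125)
q=P[ck];import numpy as np
Q=cv2.minEnclosingCircle((q[:,:2]*1000).astype(np.float32));print("cake",Q)
cv2.imwrite("pics/crop.png",cv2.resize(p[135:275,215:360,::-1],None,fx=4,fy=4,interpolation=2))
for nm,(a,b,zz) in dict(jar=(247,215,.114),noz=(252,181,.1),ptr=(340,193,.064)).items():print(nm,ray("top",a,b,zz))
E
```

```text
[[315 183  21  22 346]
 [338 193   2   2   4]] [[324.66473988 193.39017341]
 [338.5        193.5       ]]
324.629638671875 193.48147583007812 10.607500076293945
knob [ 0.57022333 -0.04228283  0.095     ] [ 0.57049047 -0.04238807  0.095     ] px r 10.607500076293945
knob z pct [0.08101529 0.08753543 0.09892362] [ 0.56777995 -0.04436463  0.09675009]
((284.6284484863281, 203.48435974121094), (112.96134185791016, 115.27069091796875), 78.64495086669922) housing [0.5519929  0.07505535 0.05      ]
cake ((547.77099609375, 64.69935607910156), 137.96388244628906)
jar [0.50668063 0.17825842 0.114     ]
noz [0.60865029 0.16600015 0.1       ]
ptr [ 0.57816188 -0.08798418  0.064     ]
```

View pics/crop.png

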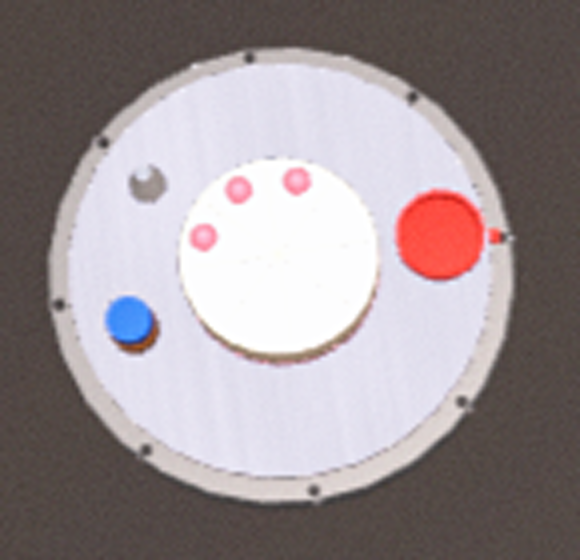

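The crop shows the white cake with rosettes on the disc. The red dished knob sits at crop (440,235), with its pointer at a rim dot. Jar and nozzle stand on the left, so this is the right object. I'll move above the knob, aiming slightly ahead of centre in the swing direction, with the fingers shut.

Emit:
drive_tool(increments=[{"claw":0,"dx":-0.0273,"dy":-0.0267},{"claw":0,"dx":-0.0273,"dy":-0.0267},{"claw":0,"dx":-0.0273,"dy":-0.0267},{"claw":0,"dx":-0.0273,"dy":-0.0267},{"claw":0,"dx":-0.0273,"dy":-0.0267},{"claw":0,"dx":-0.0273,"dy":-0.0267},{"claw":0,"dx":-0.0273,"dy":-0.0267},{"claw":0,"dx":-0.0273,"dy":-0.0267},{"claw":0,"dx":-0.0273,"dy":-0.0267},{"claw":0,"dx":-0.0273,"dy":-0.0267},{"claw":0,"dx":-0.0273,"dy":-0.0267},{"claw":0,"dx":-0.0273,"dy":-0.0267},{"claw":0,"dx":-0.0273,"dy":-0.0267},{"claw":0,"dx":-0.0273,"dy":-0.0267},{"claw":0,"dx":-0.0273,"dy":-0.0267},{"claw":0,"dx":-0.0273,"dy":-0.0267},{"claw":0,"dx":-0.0273,"dy":-0.0267},{"claw":0,"dx":-0.0273,"dy":-0.0267},{"claw":0,"dx":-0.0273,"dy":-0.0267},{"claw":0,"dx":-0.0273,"dy":-0.0267}], newtons=40)

```text
schema error: expected keys claw, dx, dy, dz, wx, wy, wz
```

Emit:
drive_tool(increments=[{"claw":0,"wz":-7},{"claw":0,"wz":-7},{"claw":0,"wz":-7},{"claw":0,"wz":-7},{"claw":0}])

```text
schema error: expected keys claw, dx, dy, dz, wx, wy, wz
```

```bash
cat >> h.py <<'E'
from scipy.spatial.transform import Rotation as Ro
def wcloud():
    o=get_obs();q=o["tool_rot"];R=Ro.from_quat([q[1],q[2],q[3],q[0]]).as_matrix()
    p,d=read_camera("wrist");c=calibration("wrist");K,M=c["intrinsics"],c["mount"]
    v,u=np.mgrid[:480,:640];P=np.stack([(u-K[0,2])/K[0,0]*d,(v-K[1,2])/K[1,1]*d,d],-1)
    return p,d,(P@M[:3,:3].T+M[:3,3])@R.T+o["eef_pos"],o,R
E
python3 - <<'E'
from h import *
p,d,P,o,R=wcloud();cv2.imwrite("pics/w1.png",p[:,:,::-1])
print(o["t"],o["eef_pos"],o["tool_rot"],o["gripper_width"],o["q"],o["contact_force"]);print(R.round(3))
m=redmask(p);n,l,s,c=cv2.connectedComponentsWithStats(m);i=1+np.argmax(s[1:,4]);print(s[i],c[i])
k=(l==i)&(d>0);Q=P[k];print(np.percentile(Q[:,2],[5,25,50,75,95]))
t=Q[Q[:,2]>.0925];print("rim circle",cv2.minEnclosingCircle((t[:,:2]*1000).astype(np.float32)),len(t))
f=Q[np.abs(Q[:,2]-.087)<.003];print("floor",cv2.minEnclosingCircle((f[:,:2]*1000).astype(np.float32)),len(f))
E
```

```text
0.1 [0.2177821  0.63837143 0.25541089] [-6.19780892e-05  1.63607566e-01  9.86525147e-01 -8.33505894e-04] 0.9986619921095706 [-1.35012902  0.47772396  0.02231109  1.55636925 -0.01145191  1.10929891
 -0.08309494] [ 0.17684069  0.57287599 -0.03828257]
[[-0.946  0.323 -0.   ]
 [ 0.323  0.946 -0.002]
 [-0.    -0.002 -1.   ]]
[ 339  168   93  175 2898] [387.11145618 252.08143547]
[0.12501273 0.1440321  0.14451046 0.14496396 0.14560828]
rim circle ((250.65017700195312, 678.6669311523438), 64.32371520996094) 2812
floor ((187.99755859375, 666.5488891601562), 4.368446350097656) 9
```

View pics/w1.png

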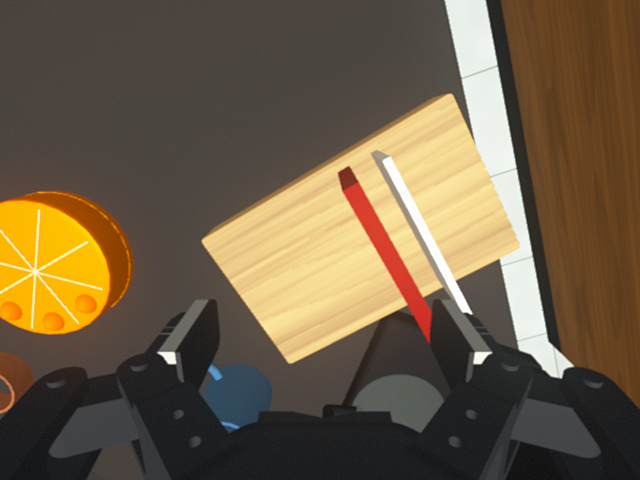

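The call was refused because every row needs all the keys, so the arm hasn't moved. The picture is still the start view, over the cutting board. I'll resend with full rows.

Emit:
drive_tool(increments=[{"claw":0,"dx":-0.0273,"dy":-0.0267,"dz":0,"wx":0,"wy":0,"wz":0},{"claw":0,"dx":-0.0273,"dy":-0.0267,"dz":0,"wx":0,"wy":0,"wz":0},{"claw":0,"dx":-0.0273,"dy":-0.0267,"dz":0,"wx":0,"wy":0,"wz":0},{"claw":0,"dx":-0.0273,"dy":-0.0267,"dz":0,"wx":0,"wy":0,"wz":0},{"claw":0,"dx":-0.0273,"dy":-0.0267,"dz":0,"wx":0,"wy":0,"wz":0},{"claw":0,"dx":-0.0273,"dy":-0.0267,"dz":0,"wx":0,"wy":0,"wz":0},{"claw":0,"dx":-0.0273,"dy":-0.0267,"dz":0,"wx":0,"wy":0,"wz":0},{"claw":0,"dx":-0.0273,"dy":-0.0267,"dz":0,"wx":0,"wy":0,"wz":0},{"claw":0,"dx":-0.0273,"dy":-0.0267,"dz":0,"wx":0,"wy":0,"wz":0},{"claw":0,"dx":-0.0273,"dy":-0.0267,"dz":0,"wx":0,"wy":0,"wz":0},{"claw":0,"dx":-0.0273,"dy":-0.0267,"dz":0,"wx":0,"wy":0,"wz":0},{"claw":0,"dx":-0.0273,"dy":-0.0267,"dz":0,"wx":0,"wy":0,"wz":0},{"claw":0,"dx":-0.0273,"dy":-0.0267,"dz":0,"wx":0,"wy":0,"wz":0},{"claw":0,"dx":-0.0273,"dy":-0.0267,"dz":0,"wx":0,"wy":0,"wz":0},{"claw":0,"dx":-0.0273,"dy":-0.0267,"dz":0,"wx":0,"wy":0,"wz":0},{"claw":0,"dx":-0.0273,"dy":-0.0267,"dz":0,"wx":0,"wy":0,"wz":0},{"claw":0,"dx":-0.0273,"dy":-0.0267,"dz":0,"wx":0,"wy":0,"wz":0},{"claw":0,"dx":-0.0273,"dy":-0.0267,"dz":0,"wx":0,"wy":0,"wz":0},{"claw":0,"dx":-0.0273,"dy":-0.0267,"dz":0,"wx":0,"wy":0,"wz":0},{"claw":0,"dx":-0.0273,"dy":-0.0267,"dz":0,"wx":0,"wy":0,"wz":0}], newtons=40)

```text
t: 2.65
eef_pos: [0.5626, -0.0439, 0.2561]
tool_rot: [-0.0, 0.164, 0.987, 0.0]
contact_force: [0.3, -0.0, 0.5]
gripper_width: -0.003
grasp_force: 0.0
```

Emit:
drive_tool(increments=[{"claw":0,"dx":0,"dy":0,"dz":0,"wx":0,"wy":0,"wz":-7},{"claw":0,"dx":0,"dy":0,"dz":0,"wx":0,"wy":0,"wz":-7},{"claw":0,"dx":0,"dy":0,"dz":0,"wx":0,"wy":0,"wz":-7},{"claw":0,"dx":0,"dy":0,"dz":0,"wx":0,"wy":0,"wz":-7},{"claw":0,"dx":0,"dy":0,"dz":0,"wx":0,"wy":0,"wz":0}])

```text
t: 3.28
eef_pos: [0.5621, -0.0429, 0.2561]
tool_rot: [-0.0, -0.079, 0.997, 0.0]
contact_force: [0.3, -0.3, 0.5]
gripper_width: -0.005
grasp_force: 0.0
```

Run:
```python
from h import *
p,d,P,o,R=wcloud();cv2.imwrite("pics/w2.png",p[:,:,::-1])
print(o["t"],o["eef_pos"],o["gripper_width"],o["q"],o["contact_force"]);print(R.round(3))
m=redmask(p);n,l,s,c=cv2.connectedComponentsWithStats(m);i=1+np.argmax(s[1:,4]);print(s[i],c[i])
k=(l==i)&(d>0);Q=P[k];print(np.percentile(Q[:,2],[5,25,50,75,95]))
for a,b in((.0925,.11),(.084,.09)):
    t=Q[(Q[:,2]>a)&(Q[:,2]<b)];print("circle",cv2.minEnclosingCircle((t[:,:2]*1000).astype(np.float32)),len(t),t.mean(0))
```

```text
3.275 [ 0.56209457 -0.04291164  0.25611993] -0.004617265136586032 [-0.28772334  0.30002278  0.31272581  1.84310406 -0.10739116  1.01518133
  1.79817199] [ 0.30610596 -0.29030612  0.52058447]
[[-0.987 -0.158 -0.   ]
 [-0.158  0.987  0.   ]
 [ 0.     0.    -1.   ]]
[ 284  194   80   78 4829] [324.03168358 232.82750052]
[0.08561259 0.08636108 0.08698895 0.0928524  0.0971433 ]
circle ((571.5642700195312, -40.47787094116211), 32.29584884643555) 1217 [ 0.57072971 -0.04144505  0.09631257]
circle ((572.7993774414062, -40.02226257324219), 28.49047088623047) 3479 [ 0.57290153 -0.04009353  0.0866691 ]
```

View pics/w2.png

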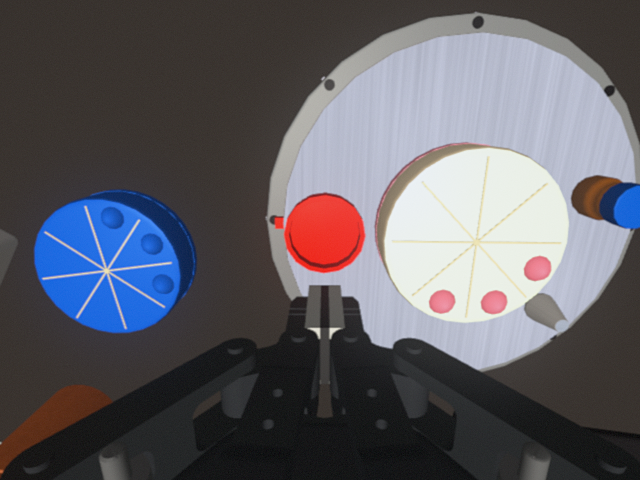

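The wrist view shows the red knob at (324,232) straight ahead of the shut fingertips, with the cake clear on the right at (480,235). The TCP is 9 mm ahead of the knob centre along the swing and on its radius. Descending.

Emit:
drive_tool(increments=[{"claw":0,"dx":0,"dy":0,"dz":0.03,"wx":0,"wy":0,"wz":0},{"claw":0,"dx":0,"dy":0,"dz":0.03,"wx":0,"wy":0,"wz":0},{"claw":0,"dx":0,"dy":0,"dz":0.03,"wx":0,"wy":0,"wz":0},{"claw":0,"dx":0,"dy":0,"dz":0.025,"wx":0,"wy":0,"wz":0},{"claw":0,"dx":0,"dy":0,"dz":0.015,"wx":0,"wy":0,"wz":0},{"claw":0,"dx":0,"dy":0,"dz":0,"wx":0,"wy":0,"wz":0}])

```text
t: 4.08
eef_pos: [0.5617, -0.0428, 0.1255]
tool_rot: [-0.001, -0.079, 0.997, -0.0]
contact_force: [0.2, 0.0, 0.1]
gripper_width: 0.001
grasp_force: 0.0
```

Emit:
drive_tool(increments=[{"claw":0,"dx":0,"dy":0,"dz":0.004,"wx":0,"wy":0,"wz":0},{"claw":0,"dx":0,"dy":0,"dz":0.004,"wx":0,"wy":0,"wz":0},{"claw":0,"dx":0,"dy":0,"dz":0.004,"wx":0,"wy":0,"wz":0},{"claw":0,"dx":0,"dy":0,"dz":0.004,"wx":0,"wy":0,"wz":0},{"claw":0,"dx":0,"dy":0,"dz":0,"wx":0,"wy":0,"wz":0}])

```text
t: 4.7
eef_pos: [0.5626, -0.0428, 0.1106]
tool_rot: [0.0, -0.08, 0.997, 0.0]
contact_force: [-1.3, 1.1, 5.9]
gripper_width: 0.0
grasp_force: 2.8
```

Floor contact is at 5.9 N, as expected. Pressing about 12 mm more.

Emit:
drive_tool(increments=[{"claw":0,"dx":0,"dy":0,"dz":0.003,"wx":0,"wy":0,"wz":0},{"claw":0,"dx":0,"dy":0,"dz":0.003,"wx":0,"wy":0,"wz":0},{"claw":0,"dx":0,"dy":0,"dz":0.003,"wx":0,"wy":0,"wz":0},{"claw":0,"dx":0,"dy":0,"dz":0.003,"wx":0,"wy":0,"wz":0},{"claw":0,"dx":0,"dy":0,"dz":0,"wx":0,"wy":0,"wz":0},{"claw":0,"dx":0,"dy":0,"dz":0,"wx":0,"wy":0,"wz":0}])

```text
t: 5.45
eef_pos: [0.5635, -0.0428, 0.0996]
tool_rot: [0.001, -0.08, 0.997, 0.0]
contact_force: [-1.1, 0.0, 10.0]
gripper_width: -0.001
grasp_force: 5.0
```

Emit:
drive_tool(increments=[{"claw":0,"dx":0.0041,"dy":0.0004,"dz":0,"wx":0,"wy":0,"wz":2},{"claw":0,"dx":0.0041,"dy":0.0004,"dz":0,"wx":0,"wy":0,"wz":2},{"claw":0,"dx":0.0041,"dy":0.0004,"dz":0,"wx":0,"wy":0,"wz":2},{"claw":0,"dx":0.0041,"dy":0.0004,"dz":0,"wx":0,"wy":0,"wz":2},{"claw":0,"dx":0.0041,"dy":0.0004,"dz":0,"wx":0,"wy":0,"wz":2},{"claw":0,"dx":0.0041,"dy":0.0004,"dz":0,"wx":0,"wy":0,"wz":2},{"claw":0,"dx":0.0041,"dy":0.0004,"dz":0,"wx":0,"wy":0,"wz":2},{"claw":0,"dx":0.0041,"dy":0.0004,"dz":0,"wx":0,"wy":0,"wz":2},{"claw":0,"dx":0.0041,"dy":0.0004,"dz":0,"wx":0,"wy":0,"wz":2},{"claw":0,"dx":0.0041,"dy":0.0004,"dz":0,"wx":0,"wy":0,"wz":2},{"claw":0,"dx":0,"dy":0,"dz":0,"wx":0,"wy":0,"wz":0}])

```text
t: 6.82
eef_pos: [0.5229, -0.0386, 0.0996]
tool_rot: [0.002, 0.095, 0.996, 0.001]
contact_force: [-0.8, 1.5, 9.6]
gripper_width: 0.0
grasp_force: 5.0
```

```bash
cat > chk.py <<'E'
from h import *
import sys
p,d,P,o,R=wcloud();cv2.imwrite(f"pics/w{sys.argv[1]}.png",p[:,:,::-1])
print(o["t"],o["eef_pos"],o["contact_force"],R[:2,:2].round(3).tolist())
p0=np.array([.5625,-.0428]);
C=np.array([.552,.0752])
a=lambda q:np.degrees(np.arctan2(*(q-C)[::-1]))
print("TCP angle",a(o["eef_pos"][:2]),"turned",a(p0)-a(o["eef_pos"][:2]))
m=redmask(p);n,l,s,c=cv2.connectedComponentsWithStats(m)
for i in np.argsort(-s[1:,4])[:2]+1:
    k=(l==i)&(d>0);Q=P[k];print("wrist red",s[i],np.median(Q,0),a(np.median(Q,0)[:2]))
t,dt=read_camera("top");cv2.imwrite(f"pics/t{sys.argv[1]}.png",t[:,:,::-1])
m=redmask(t);m[:,:230]=0;m[:,350:]=0;m[:150]=0;m[270:]=0
n,l,s,c=cv2.connectedComponentsWithStats(m)
for i in range(1,n):
    if s[i,4]>2:
        w=ray("top",*c[i],.085);print("top red",s[i],w,a(w[:2]))
E
python3 chk.py 3
```

```text
6.825 [ 0.52290372 -0.03857255  0.09961344] [-0.75750527  1.5189971   9.56165233] [[-0.982, 0.188], [0.188, 0.982]]
TCP angle -104.3453967915923 turned 19.430357396314093
wrist red [ 247  253  155   96 7274] [ 0.51746093 -0.03460028  0.0751879 ] -107.46162763372696
wrist red [232 295  17  24 331] [ 0.52306128 -0.07843098  0.06248146] -100.66753395216557
```

The pointer shows the disc followed, at about 20° turned. Going on 18°, then easing up.

Emit:
drive_tool(increments=[{"claw":0,"dx":0.0041,"dy":0.0004,"dz":0,"wx":0,"wy":0,"wz":2},{"claw":0,"dx":0.0041,"dy":0.0004,"dz":0,"wx":0,"wy":0,"wz":2},{"claw":0,"dx":0.0041,"dy":0.0004,"dz":0,"wx":0,"wy":0,"wz":2},{"claw":0,"dx":0.0041,"dy":0.0004,"dz":0,"wx":0,"wy":0,"wz":2},{"claw":0,"dx":0.0041,"dy":0.0004,"dz":0,"wx":0,"wy":0,"wz":2},{"claw":0,"dx":0.0041,"dy":0.0004,"dz":0,"wx":0,"wy":0,"wz":2},{"claw":0,"dx":0.0041,"dy":0.0004,"dz":0,"wx":0,"wy":0,"wz":2},{"claw":0,"dx":0.0041,"dy":0.0004,"dz":0,"wx":0,"wy":0,"wz":2},{"claw":0,"dx":0.0041,"dy":0.0004,"dz":0,"wx":0,"wy":0,"wz":2},{"claw":0,"dx":0,"dy":0,"dz":0,"wx":0,"wy":0,"wz":0},{"claw":0,"dx":0,"dy":0,"dz":-0.003,"wx":0,"wy":0,"wz":0},{"claw":0,"dx":0,"dy":0,"dz":-0.003,"wx":0,"wy":0,"wz":0},{"claw":0,"dx":0,"dy":0,"dz":0,"wx":0,"wy":0,"wz":0}])

```text
t: 8.55
eef_pos: [0.4877, -0.0238, 0.1043]
tool_rot: [-0.0, 0.249, 0.968, -0.0]
contact_force: [-0.2, 0.7, -0.7]
gripper_width: 0.002
grasp_force: 0.0
```

```bash
python3 chk.py 4
```

```text
8.55 [ 0.4876961  -0.02375317  0.10430042] [-0.16533328  0.68940287 -0.70978849] [[-0.876, 0.482], [0.482, 0.876]]
TCP angle -123.01749329199069 turned 38.10245389671249
wrist red [ 252  255  152   94 6849] [ 0.48347939 -0.01236621  0.0783288 ] -128.04320136917522
wrist red [238 294  16  22 308] [ 0.47741694 -0.06103534  0.06242266] -118.69883171860087
```

View pics/w4.png

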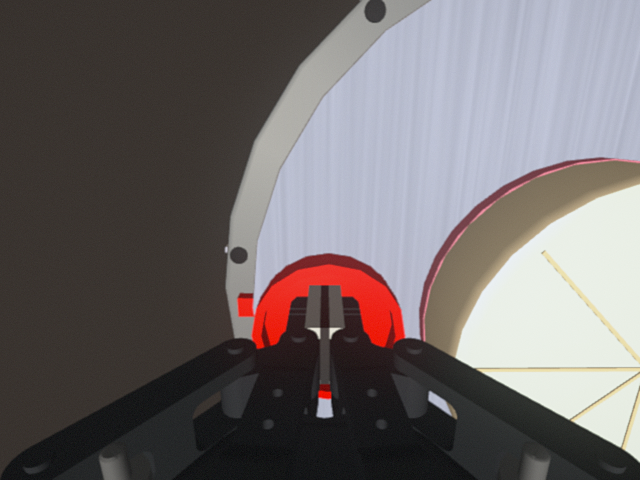

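The wrist view shows the next index dot at (238,255) and the pointer at (246,304), so there is a little left to go. The tips are in the dish at zero force. I'll compute the remaining angle.

Run:
```python
from h import *
p,d,P,o,R=wcloud();C=np.array([.552,.0752])
g=p.astype(int).sum(2);sub=(g<200)
n,l,s,c=cv2.connectedComponentsWithStats(sub.astype(np.uint8))
rm=redmask(p);rm[:,256:]=0;y,x=np.nonzero(rm)
Qd=None
for nm,mk in dict(dot1=(238,255),dot2=(375,11)).items():
    q=P[mk[1]-3:mk[1]+4,mk[0]-3:mk[0]+4].reshape(-1,3);Qd=np.median(q,0);print(nm,Qd,np.hypot(*(Qd[:2]-C)),np.degrees(np.arctan2(Qd[1]-C[1],Qd[0]-C[0])))
Q=np.median(P[y,x],0);print("ptr",Q,np.hypot(*(Q[:2]-C)),np.degrees(np.arctan2(Q[1]-C[1],Q[0]-C[0])))
```

```text
dot1 [ 0.45615301 -0.05453485  0.05040727] 0.161300270570053 -126.45667127066768
dot2 [0.39303096 0.05358928 0.05017365] 0.16043122454900569 -172.2585004123817
ptr [ 0.47815979 -0.06028664  0.06276606] 0.15430167290875788 -118.59038257159747
```

Emit:
drive_tool(increments=[{"claw":0,"dx":0,"dy":0,"dz":-0.002,"wx":0,"wy":0,"wz":0},{"claw":0,"dx":0.0021,"dy":0.0002,"dz":0,"wx":0,"wy":0,"wz":1},{"claw":0,"dx":0.0021,"dy":0.0002,"dz":0,"wx":0,"wy":0,"wz":1},{"claw":0,"dx":0.0021,"dy":0.0002,"dz":0,"wx":0,"wy":0,"wz":1},{"claw":0,"dx":0.0021,"dy":0.0002,"dz":0,"wx":0,"wy":0,"wz":1},{"claw":0,"dx":0.0021,"dy":0.0002,"dz":0,"wx":0,"wy":0,"wz":1},{"claw":0,"dx":0.0021,"dy":0.0002,"dz":0,"wx":0,"wy":0,"wz":1},{"claw":0,"dx":0,"dy":0,"dz":0,"wx":0,"wy":0,"wz":0}])

```text
t: 9.7
eef_pos: [0.479, -0.0171, 0.1067]
tool_rot: [0.002, 0.3, 0.954, -0.0]
contact_force: [3.4, -2.0, -2.0]
gripper_width: -0.002
grasp_force: 2.2
```

```bash
python3 chk.py 5
```

```text
9.7 [ 0.47903302 -0.01710469  0.10668375] [ 3.40884376 -2.01951386 -1.9592227 ] [[-0.82, 0.573], [0.573, 0.82]]
TCP angle -128.3264175841109 turned 43.411378188832714
wrist red [ 240  265  163   84 5325] [ 0.47674943 -0.00804505  0.08134909] -132.1124643919854
wrist red [318 384  14  21 240] [ 0.51633222 -0.04154674  0.08597732] -106.98865381470868
```

Emit:
drive_tool(increments=[{"claw":0,"dx":0.0021,"dy":0.0002,"dz":0,"wx":0,"wy":0,"wz":1},{"claw":0,"dx":0.0021,"dy":0.0002,"dz":0,"wx":0,"wy":0,"wz":1},{"claw":0,"dx":0,"dy":0,"dz":0,"wx":0,"wy":0,"wz":0}])

```text
t: 10.18
eef_pos: [0.4738, -0.0124, 0.1065]
tool_rot: [-0.001, 0.316, 0.949, 0.0]
contact_force: [-3.3, 1.9, 7.8]
gripper_width: -0.002
grasp_force: 4.1
```

```bash
python3 chk.py 6
```

```text
10.175 [ 0.47377755 -0.01241454  0.106473  ] [-3.34321142  1.9371121   7.78333397] [[-0.8, 0.6], [0.6, 0.8]]
TCP angle -131.7585464030777 turned 46.8435070077995
wrist red [ 239  266  164   83 5294] [ 0.46890624 -0.00389504  0.08551177] -136.41232731952076
wrist red [317 384  16  26 320] [ 0.50924095 -0.03739488  0.08853252] -110.7947823427365
```

View pics/w6.png

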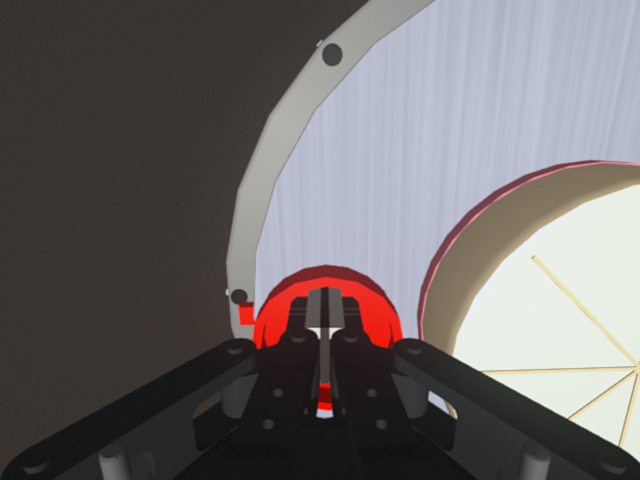

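The knob now pushes up with 7.8 N and the pointer at (246,313) is right by the dot at (238,296). The pin has jumped into the hole, so I'll raise straight up.

Emit:
drive_tool(increments=[{"claw":0,"dx":0,"dy":0,"dz":-0.003,"wx":0,"wy":0,"wz":0},{"claw":0,"dx":0,"dy":0,"dz":-0.003,"wx":0,"wy":0,"wz":0},{"claw":0,"dx":-0.001,"dy":0,"dz":-0.003,"wx":0,"wy":0,"wz":0},{"claw":0,"dx":-0.002,"dy":0,"dz":-0.005,"wx":0,"wy":0,"wz":0},{"claw":0,"dx":0,"dy":0,"dz":-0.01,"wx":0,"wy":0,"wz":0},{"claw":0,"dx":0,"dy":0,"dz":-0.03,"wx":0,"wy":0,"wz":0},{"claw":0,"dx":0,"dy":0,"dz":-0.04,"wx":0,"wy":0,"wz":0},{"claw":0,"dx":0,"dy":0,"dz":-0.04,"wx":0,"wy":0,"wz":0},{"claw":0,"dx":0,"dy":0,"dz":-0.02,"wx":0,"wy":0,"wz":0},{"claw":0,"dx":0,"dy":0,"dz":0,"wx":0,"wy":0,"wz":0}])

```text
t: 11.52
eef_pos: [0.4779, -0.0153, 0.2621]
tool_rot: [0.002, 0.316, 0.949, 0.001]
contact_force: [0.3, -0.1, -0.3]
gripper_width: -0.005
grasp_force: 0.0
```

Run:
```python
from h import *
p,d,P,o,R=wcloud();cv2.imwrite("pics/w7.png",p[:,:,::-1]);C=np.array([.552,.0752])
print(o["t"],o["eef_pos"],o["contact_force"])
m=redmask(p);n,l,s,c=cv2.connectedComponentsWithStats(m);i=1+np.argmax(s[1:,4]);k=(l==i)&(d>0);Q=P[k];print(s[i],np.percentile(Q[:,2],[5,25,50,75,95]))
f=Q[np.abs(Q[:,2]-np.median(Q[:,2]))<.003];(x,y),r=cv2.minEnclosingCircle((f[:,:2]*1000).astype(np.float32));print(x,y,r,np.degrees(np.arctan2(y/1000-C[1],x/1000-C[0])))
t=Q[Q[:,2]>.0925]
if len(t)>20:
    (x,y),r=cv2.minEnclosingCircle((t[:,:2]*1000).astype(np.float32));print(x,y,r,np.degrees(np.arctan2(y/1000-C[1],x/1000-C[0])))
```

```text
11.525 [ 0.47787448 -0.01529549  0.26205697] [ 0.2975603  -0.11117354 -0.33418149]
[ 286  191   78   77 4629] [0.08564083 0.08635883 0.08697345 0.09215308 0.09709713]
484.4290771484375 -18.273502349853516 30.447044372558594 -125.86273478621862
485.1543884277344 -18.445476531982422 32.162109375 -125.51984198677982
```

View pics/w7.png

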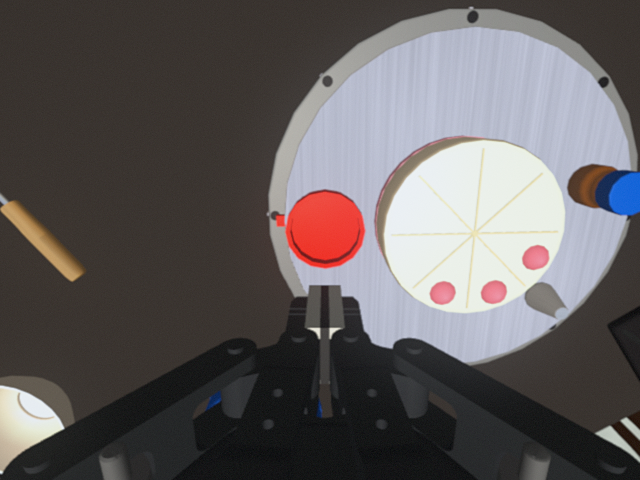

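The knob floor is back at 87 mm, the same height as at the start. It has turned 45° (−80.6° to −125.7°), and the pointer at (280,219) lines up with the dot at (275,215). Cake, jar and nozzle rode along undisturbed, and the arm is clear.

```bash
python3 -c "
from station import *
print(hand_in())"
```

```text
the job is handed in; nothing more can be done
None
```

The job is handed in: the disc is one hole (45°) clockwise of its start with the knob fully back up, the cake, jar and nozzle rode round in place, and the arm is clear; the hand-in returned no verdict.

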